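# Screw the book press down on a glued panel

### The job

The freshly glued picture panel lies under its pressing board in the book press: screw the press down on it. Only push on it, gripping nothing: with a fingertip push the arms of the handle round, clockwise seen from above, until the platen is down on the board and screwed up tight with a moderate push, not forced, then take the hand away. The panel must not shift on the bed, and the jars, tins and brushes round about are to stay where they stand.

Things in the scene. Friction and masses are not known exactly. Their poses are not given: they have to be found in the camera images.
- press_handle (a joint): angle of the press's handle, rad. Grows as it turns clockwise seen from above; the platen sinks 1.6 mm per rad. 0: wound right up; 9.0: platen meets the stack. To there 5 to 8 N at 100 mm from the axis turns it; past it 1.3 N more for each 0.1 rad. At 9.4 to 10 (10 to 18 N) it is tight; over 35 N is forcing it. Let go beyond 9.4 it springs back to there and stays. Starts at 2.0 to 5.6
- hub (a point): centre of the handle, on the vertical screw axis at mid-thickness of the arms (225 mm above the table when tight, up to 12 mm higher at the start; it sinks with the screw, 1.6 mm per rad). Black hub 50 mm across, from 20 mm below to 23 mm above this point. Three level round steel arms, 16 mm thick, 120 degrees apart, run out from it, open at their ends (no rim); each ends in a black ball 30 mm across whose centre is 127 mm from the axis. x axis: points along the first arm
- ball1 (a point): centre of the ball at the end of the first arm
- ball2 (a point): centre of the ball at the end of the second arm, 120 degrees anticlockwise from the first seen from above
- ball3 (a point): centre of the ball at the end of the third arm
- press: grey iron book press, fixed to the table; origin under its centre, on the screw axis, at table height. Bed 240 mm (x) by 320 mm (y), top 30 mm up; two steel columns 142 mm either side of the axis along y, joined by a crossbeam 36 mm wide whose top is 164 mm up (nuts on its ends to 176 mm, the brass-faced boss round the screw, 68 mm across, to 173 mm). Nothing stands above the handle
- screw: the vertical screw with the handle and the platen that it carries; origin on its axis at the level of the platen's underside
- platen: the grey platen, 170 mm (x) by 236 mm (y), 16 mm thick, which the screw drives down on the stack; origin at the centre of its underside
- stack: the stack in the press, origin at the centre of its underside: a wooden picture panel with a pressing board on it, 204 x 210 mm, 30 mm thick, lying loose on the bed and reaching 17 mm out in front of and behind the platen; top 60 mm above the table
- tin: primed cream-white ribbed food tin, 74 mm across, 108 mm high; origin at the centre of its underside
- tin_wide: wider primed ribbed tin, 85 mm across, 120 mm high; origin at the centre of its underside
- jar: primed jar with a neck, 70 mm across, 100 mm high; origin at the centre of its underside
- jar_small: small primed jar, 52 mm across, 65 mm high, near the foot of the press; origin at the centre of its underside
- bottle: tall primed wine bottle, 74 mm across, 245 mm high; origin at the centre of its underside
- paint_tin: blue paint tin, shut, 100 mm across, 124 mm high; origin at the centre of its underside
- mug: blue enamel mug, 82 mm across, 83 mm high, two brushes stand in it up to 180 mm; origin at the centre of its underside
- flat_brush: flat brush lying on the table, 190 mm long, 34 mm wide, 14 mm high; origin at the middle of its length, on the table
Not all that is in view belongs to the job. Leave any brown or orange look-alike of the tin_wide alone.

How it is judged:
By the outcome, as a careful person would: the job done as asked, in the order asked, and still so for the second after the job is handed in, with the robot touching nothing.
It also fails if it takes over 67 s, if anything falls off the work surface, if the arm or the gripper's body presses on something with over 40 N, if the wrist force passes 120 N, or if a joint passes its speed limit or range.

### The arm

A 6-joint arm with a two-finger parallel gripper is mounted at the origin on the work surface. World frame = base frame: x ahead of the robot, y to its left, z up, the work surface at z = 0. Lengths are in m, angles in rad, forces in N, time in s.
With the tool pointing down it reaches from about 0.25 to 0.8 m from the base axis. Payload 3.9 kg.
Tool frame: the origin (TCP) lies at the very end of the fingers, on their centre line; the grasp point (between the pads) lies pinch_z behind it (pinch_z is the distance from the TCP to the grasp point, in m); z points along the fingers, y is the line along which they close (so a half turn about z gives the same grasp; the last joint's range is limited). The gripper opens to 85 mm and grips with 20 to 120 N. Pads are 22 mm wide; open, the fingers measure 114 mm over their backs; the gripper's body (76 mm by 85 mm) begins 54 mm behind the grasp point. The pads swing forward as they close: fully open they stand 13 mm farther back than shut.
Start: joints at [-1.237, 0.26, -0.138, 1.173, 0, 1.571], TCP at [0.172, -0.496, 0.231] pointing down, gripper open.
Joint ranges: [-2.78, 2.78], [-0.83, 1.72], [-1.28, 1.37], [-1.9, 2.12], [-1.57, 1.48], [-3.14, 3.14]. Speed limits (rad/s): [2.57, 2.57, 3.14, 3.14, 3.14, 3.14].

### API

Orientations are given as [roll, pitch, yaw] about the fixed x, y, z axes, in that order (R = Rz(yaw) Ry(pitch) Rx(roll)).
In Python, from plant import sense, get_image, camera_params, job_done, pinch_z gives the robot as it stands. The module is installed in compiled form; this text tells all that it offers.
- The arm moves only by the shell command python3 -m pendant 'ROWS'. ROWS is a JSON object of lists of equal length, an entry for each row: "xyz": the shift along the world's x, y, z in mm, a list of three; "rot": the turn, a rotation vector about the world's x, y, z in rad, a list of three; "hand": the opening, from 0 (shut) to 1 (fully open). A call has 1 to 8 rows; each row shifts and turns the commanded pose from where the row before left it; what a row does not reach is not made up. A row lasts 1/8 s, in which the tool goes at most 62.5 mm and 10.7 degrees, less where a joint would pass 70% of its speed; a pose out of reach is approached as far as the arm can. A call with a gripper value outside its range is refused whole. The fingers move at their own pace and stop on an object; the grip force is fixed at half the most. Time passes only in rows, so rows that do not move let the fingers close. It gives the time, the measured TCP pose, the force, the opening and the grip force at its end, in the units of the state.
- sense(): the state, without advancing time (a new reading comes with each control period).
- get_image(name): name is "scene" or "side" or "wrist"; returns (picture, depth): 480x640x3 uint8, red, green, blue; 480x640 float32, m along the optical axis (not along the pixel's ray), 0 where there is no reading.
- camera_params(name): a dict with "fovy" (degrees; the focal length in pixels is half the picture's height over the tangent of half this angle, whatever the lens; pixels are square), "cx", "cy" (the principal point, pixels), "eye" and "orientation" of the camera in the world; the wrist camera has in their place "tool_from_camera" (4x4, takes a point from camera to tool coordinates, whose origin is the TCP and whose axes are the flange's). Camera axes: x right, y down, z forward; pixel columns grow to the right and rows downward; lengths in m; the calibration is good to about 2 mm. A picture is of the moment at which its call begins: read the wrist's pose just before it. camera_params takes no time and is no camera call.
- job_done(): hands the job in; it is judged then, once.
The state is a dict: "clock": time; "joint_positions": joint angles; "joint_velocities": joint speeds; "joint_efforts": joint torques, N m; "tool_pos": TCP position; "ee_rot": TCP orientation; "contact_force": force on the tool from outside, world axes, zero at the start; "torque": the same for the moment, N m; "grip_width": finger opening in m; "gripper_force": force on a finger pad.
Only numpy, scipy, OpenCV 4.12 (cv2) and the standard library are available. Lean on these libraries where they do the work, as an engineer would, in place of code of your own. Each camera call takes 0.05 s, during which the arm holds its last target. There are 200 camera calls.

## Working session

There is one attempt and no reset: what is moved stays moved. The work goes in short steps, Python scripts to look and compute and a shell command to move; the robot and the scene stay as the last step left them, time stands still between calls to the robot, and variables do not carry over. Pictures are saved under pics/ and viewed, at most 10 in all, crops included, and the job is handed in when it is done.

```bash
mkdir -p pics; cat > h.py <<'E'
import numpy as np,cv2
from scipy.spatial.transform import Rotation as R
from plant import *
def cam(n):
    p=camera_params(n); f=240/np.tan(np.radians(p['fovy'])/2)
    return p,f
def pts(n,d):
    p,f=cam(n); v,u=np.mgrid[:480,:640]
    c=np.stack([(u-p['cx'])/f*d,(v-p['cy'])/f*d,d],-1)
    o=np.array(p['orientation']); M=o if o.shape==(3,3) else R.from_euler('xyz',o).as_matrix()
    return c@M.T+np.array(p['eye'])
E
python3 - <<'E'
from h import *
print(camera_params('scene'),camera_params('side'),pinch_z); print(sense())
for n in('scene','side'):
    im,d=get_image(n); cv2.imwrite(f'pics/{n}.png',im[...,::-1]); np.savez(f'{n}.npz',im=im,d=d)
E
```

```text
{'fovy': 57.30625757780379, 'cx': 319.8332429876846, 'cy': 241.3524879456173, 'eye': array([1.40104677, 0.48599554, 1.22064051]), 'orientation': array([-2.37747641, -0.01483032,  2.14280555])} {'fovy': 56.02940096963017, 'cx': 321.6631253402718, 'cy': 235.07922091376864, 'eye': array([0.01908549, 0.7765872 , 0.79886727]), 'orientation': array([-2.16539822, -0.00976277, -2.59187733])} 0.0187
{'clock': 0.0, 'joint_positions': array([-1.23698601e+00,  2.60693291e-01, -1.39387745e-01,  1.17266761e+00,
        3.25286181e-06,  1.57081715e+00]), 'joint_velocities': array([ 1.71593563e-03,  1.99988050e-04, -1.70329553e-04,  4.22211901e-05,
       -2.34169764e-03,  2.21489313e-03]), 'joint_efforts': array([-1.47480219e-03, -4.05676460e+01,  2.53921849e+01,  1.85787608e-02,
       -6.77390790e-05,  1.40175811e-05]), 'tool_pos': array([ 0.17179336, -0.49538147,  0.23045295]), 'ee_rot': array([-3.13964034e+00, -3.21219978e-06,  3.33789489e-01]), 'contact_force': array([-0.07010735,  0.01988239, -0.24412694]), 'torque': array([0.033732  , 0.01570822, 0.02310863]), 'gripper_force': 0.0, 'grip_width': 0.08574346248540639}
```

View pics/scene.png

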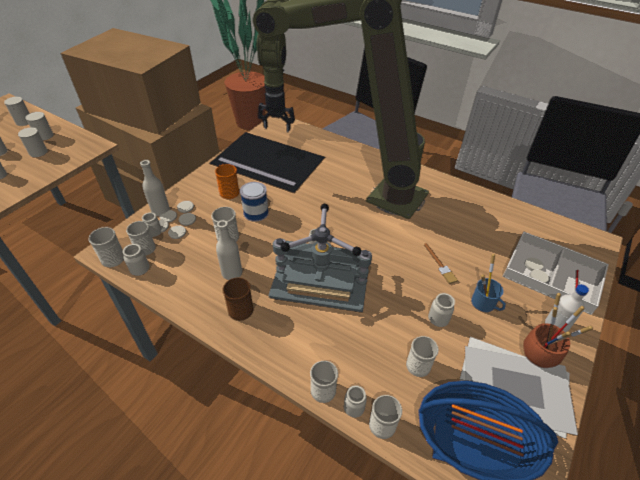

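View pics/side.png

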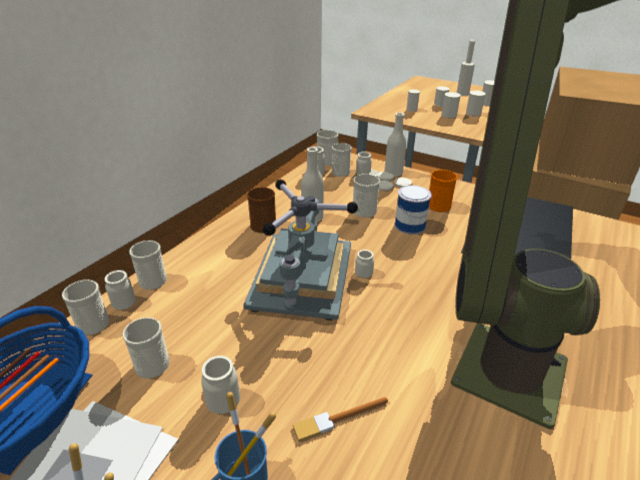

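The only press handle in view has its hub at scene (322,236) and its balls at (324,208), (285,247) and (356,251). In the side view the hub is at (304,205) and the balls at (352,208), (269,229) and (281,185). The dark-brown tin (238,299) and the orange tin (227,181) are look-alikes to leave alone. The tall bottle at (229,250) is the obstacle at handle height.

```bash
python3 - <<'E'
from h import *
W={}
D={n:np.load(n+'.npz') for n in('scene','side')}
for n,seeds in(('scene',[(324,208),(285,247),(356,251)]),('side',[(352,208),(269,229),(281,185)])):
    im,d=D[n]['im'],D[n]['d']; P=pts(n,d); eye=np.array(camera_params(n)['eye'])
    for u,v in seeds:
        w=9; sl=np.s_[v-w:v+w+1,u-w:u+w+1]
        m=(im[sl].max(-1)<60)&(abs(P[sl][...,2]-.232)<.03)&(d[sl]>0)
        p=np.median(P[sl][m],0); r=(p-eye)/np.linalg.norm(p-eye)
        # ray via mask centroid onto z
        vv,uu=np.nonzero(m); print(n,(uu.mean()+u-w).round(1),(vv.mean()+v-w).round(1),m.sum(),(p+r*.011).round(4))
P=pts('scene',D['scene']['d']); Q=pts('side',D['side']['d'])
A=np.concatenate([P.reshape(-1,3),Q.reshape(-1,3)])
# top-down height map 5 mm
a=A[(A[:,2]>.015)&(A[:,2]<.5)&(A[:,0]>.1)&(A[:,0]<.85)&(abs(A[:,1])<.5)]
H=np.zeros((150,200)); i=((a[:,0]-.1)/.005).astype(int);j=((a[:,1]+.5)/.005).astype(int); np.maximum.at(H,(i,j),a[:,2])
n,l,s,c=cv2.connectedComponentsWithStats((H>.02).astype(np.uint8))
for k in range(1,n):
    if s[k,4]>12: print('x',.1+s[k,1]*.005,.1+(s[k,1]+s[k,3])*.005,'y',-.5+s[k,0]*.005,-.5+(s[k,0]+s[k,2])*.005,'zmax',H[l==k].max().round(3))
im=cv2.resize(D['scene']['im'][180:320,210:400,::-1],None,fx=4,fy=4,interpolation=2); cv2.imwrite('pics/crop.png',im)
E
```

```text
scene 324.6 206.2 30 [ 0.452  -0.0878  0.2353]
scene 284.8 246.7 70 [ 0.6751 -0.0917  0.2326]
scene 356.1 251.2 64 [0.5699 0.1005 0.2322]
side 352.0 207.4 87 [ 0.453  -0.0861  0.2309]
side 268.5 229.0 111 [0.5686 0.1026 0.2318]
side 279.0 183.3 41 [ 0.6782 -0.0888  0.2348]
x 0.1 0.185 y -0.08499999999999996 0.11499999999999999 zmax 0.5
x 0.135 0.22 y -0.5 -0.415 zmax 0.5
x 0.29000000000000004 0.395 y 0.44500000000000006 0.5 zmax 0.19
x 0.36 0.475 y -0.495 -0.38 zmax 0.132
x 0.39 0.74 y -0.21499999999999997 0.17000000000000004 zmax 0.259
x 0.405 0.46499999999999997 y -0.16499999999999998 -0.10499999999999998 zmax 0.069
x 0.45000000000000007 0.53 y 0.35 0.42500000000000004 zmax 0.106
x 0.54 0.635 y -0.49 -0.39 zmax 0.125
x 0.64 0.725 y 0.36 0.44000000000000006 zmax 0.114
x 0.67 0.755 y -0.345 -0.265 zmax 0.249
x 0.725 0.85 y 0.45000000000000007 0.5 zmax 0.18
x 0.775 0.85 y -0.22999999999999998 -0.13 zmax 0.126
```

View pics/crop.png

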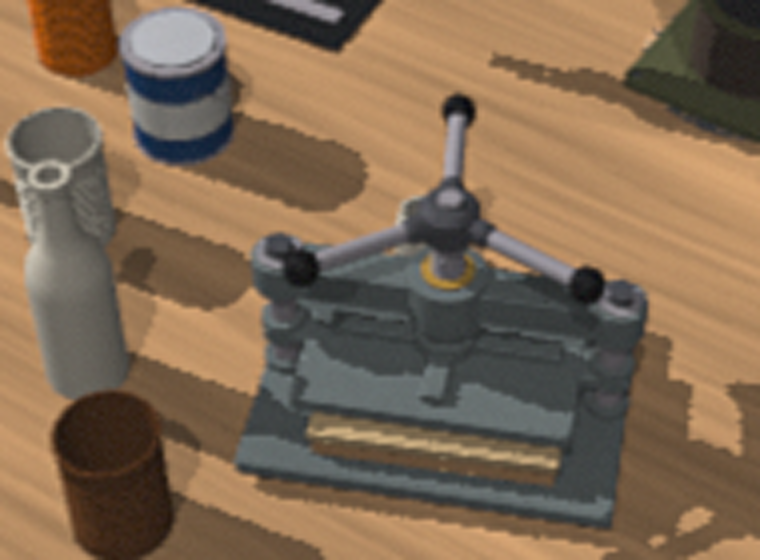

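The crop confirms the press handle: hub at about (0.566, -0.025, 0.233), with arms at 208°, 88° and -30°. I'll go down with the fingers shut in the gap at 270° and push the arm at 208°. Clockwise is decreasing angle.

```bash
python3 -m pendant '{"xyz":[[0,0,50],[0,0,50],[20,20,50],[45,45,0],[45,45,0],[45,45,0],[45,45,0],[45,45,0]],"rot":[[0,0,0],[0,0,0],[0,0,0],[0,0,0],[0,0,0],[0,0,0],[0,0,0],[0,0,0]],"hand":[0,0,0,0,0,0,0,0]}'
```

```text
clock: 1.1
tool_pos: [0.414, -0.2534, 0.381]
ee_rot: [-3.141, 0.0, 0.334]
contact_force: [0.4, -1.3, 0.9]
grip_width: -0.0001
gripper_force: 0.0
```

```bash
python3 -m pendant '{"xyz":[[37,35,0],[37,35,0],[37,35,0],[37,34,0],[0,0,-40],[0,0,-40],[0,0,-30],[0,0,0]],"rot":[[0,0,0],[0,0,0],[0,0,0],[0,0,0],[0,0,0],[0,0,0],[0,0,0],[0,0,0]],"hand":[0,0,0,0,0,0,0,0]}'
python3 - <<'E'
from h import *
im,d=get_image('side');cv2.imwrite('pics/s2.png',cv2.resize(im[100:330,170:450,::-1],None,fx=2.5,fy=2.5))
E
```

```text
clock: 2.1
tool_pos: [0.5588, -0.1155, 0.2684]
ee_rot: [-3.138, 0.006, 0.334]
contact_force: [-0.4, -0.4, 0.3]
grip_width: 0.0002
gripper_force: 0.0
```

View pics/s2.png

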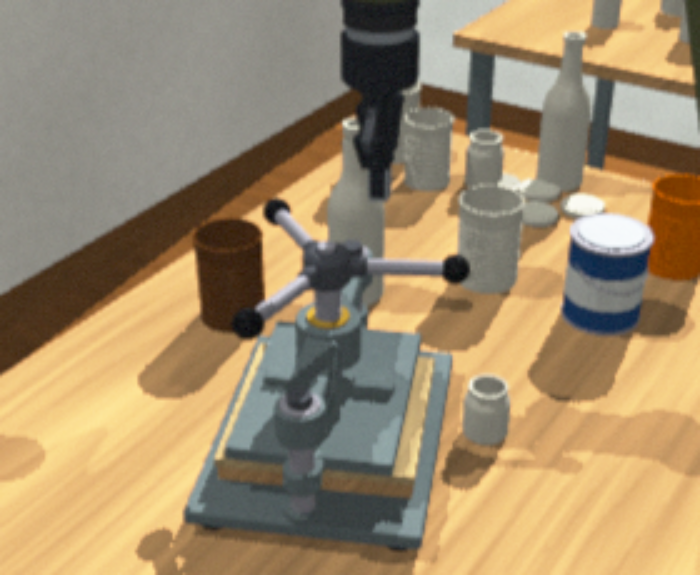

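The shut fingertips (crop pixel 378,195) are above the gap between the near and far arms, clear of the balls. Next I'll go down and start the arc.

```bash
python3 -m pendant '{"xyz":[[3,2,-30],[3,2,-32],[0,0,0],[0,0,0]],"rot":[[0,0,0],[0,0,0],[0,0,0],[0,0,0]],"hand":[0,0,0,0]}'
cat > arc.py <<'E'
from h import *
import sys
# rows from here: start angle now, step deg
s=sense(); p=s['tool_pos']*1000; c=np.array([566,-25.]); r=p[:2]-c; th=np.degrees(np.arctan2(r[1],r[0]))
F=s['contact_force']; t=np.array([np.sin(np.radians(th)),-np.cos(np.radians(th))])
print('t',round(s['clock'],2),'p',p.round(1),'th',round(th,1),'r',np.linalg.norm(r).round(1),'Ft,Fr',(F[:2]@t).round(1),(F[:2]@r/np.linalg.norm(r)).round(1),'Fz',F[2].round(1))
st=float(sys.argv[1]); n=int(sys.argv[2]); a=np.radians(th-st*np.arange(1,n+1))
q=np.round(c+87*np.c_[np.cos(a),np.sin(a)]); print(np.diff(np.r_[[np.round(p[:2])],q],axis=0).astype(int).tolist())
E
python3 arc.py 8 8
```

```text
clock: 2.65
tool_pos: [0.5681, -0.1124, 0.2115]
ee_rot: [3.14, -0.003, 0.334]
contact_force: [0.2, -0.6, -0.2]
grip_width: -0.0
gripper_force: 0.0
t 2.65 p [ 568.1 -112.4  211.5] th -88.6 r 87.4 Ft,Fr -0.2 0.6 Fz -0.2
[[-12, 1], [-12, 2], [-11, 4], [-11, 5], [-10, 7], [-9, 8], [-8, 10], [-6, 10]]
```

```bash
python3 -m pendant '{"xyz":[[-12,1,-2],[-12,2,-2],[-11,4,-2],[-11,5,0],[-10,7,0],[-9,8,0],[-8,10,0],[-6,10,0]],"rot":[[0,0,0],[0,0,0],[0,0,0],[0,0,0],[0,0,0],[0,0,0],[0,0,0],[0,0,0]],"hand":[0,0,0,0,0,0,0,0]}'; python3 arc.py 10 8
```

```text
clock: 3.65
tool_pos: [0.4904, -0.066, 0.2041]
ee_rot: [3.136, -0.004, 0.333]
contact_force: [4.7, -5.2, -0.7]
grip_width: 0.0002
gripper_force: 3.1
t 3.65 p [490.4 -66.  204.1] th -151.5 r 86.0 Ft,Fr -6.8 -1.7 Fz -0.7
[[-7, 13], [-3, 15], [-1, 15], [2, 15], [4, 15], [7, 14], [9, 12], [11, 10]]
```

```bash
python3 -m pendant '{"xyz":[[-7,13,0],[-3,15,0],[-1,15,0],[2,15,0],[4,15,0],[7,14,0],[9,12,0],[11,10,0]],"rot":[[0,0,0],[0,0,0],[0,0,0],[0,0,0],[0,0,0],[0,0,0],[0,0,0],[0,0,0]],"hand":[0,0,0,0,0,0,0,0]}'; python3 arc.py 10 8
python3 - <<'E'
from h import *
im,d=get_image('scene');cv2.imwrite('pics/s3.png',cv2.resize(im[150:330,220:440,::-1],None,fx=3,fy=3))
E
```

```text
clock: 4.65
tool_pos: [0.5078, 0.0427, 0.2025]
ee_rot: [3.138, 0.005, 0.333]
contact_force: [-2.1, -6.6, -0.6]
grip_width: -0.0001
gripper_force: 2.7
t 4.65 p [507.8  42.7 202.5] th 130.7 r 89.2 Ft,Fr -5.9 -3.7 Fz -0.6
[[14, 7], [13, 6], [15, 4], [15, 2], [15, -1], [15, -4], [14, -6], [12, -9]]
```

View pics/s3.png

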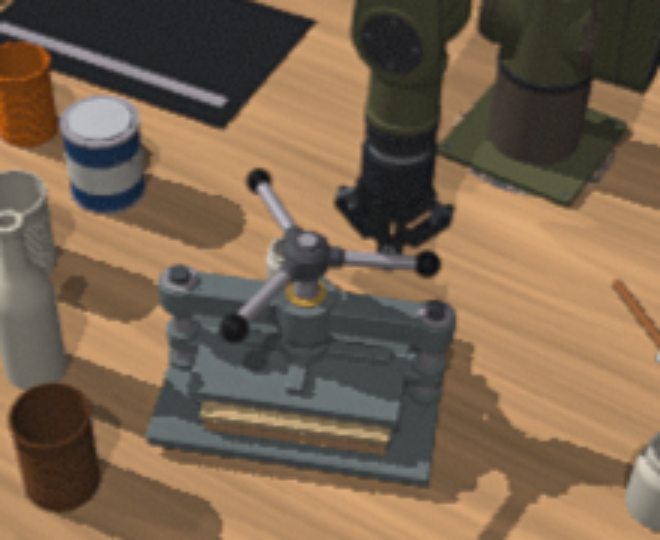

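The fingertip is pushing the arm whose ball is at crop (427,263). The handle has turned about 90° and nothing else has moved, so I'll carry on.

```bash
python3 -m pendant '{"xyz":[[13,7,1],[13,6,1],[15,4,0],[15,2,0],[15,-1,0],[15,-4,0],[14,-6,0],[12,-9,0]],"rot":[[0,0,0],[0,0,0],[0,0,0],[0,0,0],[0,0,0],[0,0,0],[0,0,0],[0,0,0]],"hand":[0,0,0,0,0,0,0,0]}'; python3 arc.py 10 8
```

```text
clock: 5.7
tool_pos: [0.6182, 0.044, 0.204]
ee_rot: [-3.137, 0.007, 0.335]
contact_force: [-7.5, 2.3, 0.1]
grip_width: -0.0001
gripper_force: 2.9
t 5.7 p [618.2  44.  204. ] th 52.9 r 86.5 Ft,Fr -7.4 -2.7 Fz 0.1
[[12, -10], [9, -12], [7, -13], [5, -15], [2, -15], [-1, -15], [-3, -15], [-6, -14]]
```

```bash
python3 -m pendant '{"xyz":[[12,-10,0],[9,-12,0],[7,-13,0]],"rot":[[0,0,0],[0,0,0],[0,0,0]],"hand":[0,0,0]}'; python3 arc.py 8 4
python3 - <<'E'
from h import *
# handle angle & height from balls
for n in('scene','side'):
    im,d=get_image(n); P=pts(n,d); eye=np.array(camera_params(n)['eye'])
    m=(im.max(-1)<60)&(abs(P[...,2]-.229)<.03)&(abs(np.hypot(P[...,0]-.566,P[...,1]+.025)-.127)<.025)
    k,l,s,c=cv2.connectedComponentsWithStats(m.astype(np.uint8))
    for i in range(1,k):
        if s[i,4]>20:
            p=np.median(P[l==i],0); p=p+(p-eye)/np.linalg.norm(p-eye)*.011; print(n,s[i,4],p.round(4),np.degrees(np.arctan2(p[1]+.025,p[0]-.566)).round(1))
E
```

```text
clock: 6.08
tool_pos: [0.647, 0.0102, 0.2041]
ee_rot: [-3.135, 0.005, 0.335]
contact_force: [-5.3, 5.4, -1.3]
grip_width: -0.0003
gripper_force: 3.0
t 6.08 p [647.   10.2 204.1] th 23.5 r 88.3 Ft,Fr -7.1 -2.7 Fz -1.3
[[3, -12], [2, -12], [1, -12], [-1, -12]]
scene 31 [ 0.5244 -0.147   0.2289] -108.8
scene 43 [0.4853 0.0719 0.229 ] 129.8
scene 72 [ 0.6921 -0.0047  0.227 ] 9.1
side 55 [ 0.5156 -0.1434  0.227 ] -113.1
side 41 [ 0.6938 -0.0016  0.2204] 10.4
side 128 [0.4871 0.0752 0.225 ] 128.2
```

```bash
python3 -m pendant '{"xyz":[[3,-12,0],[2,-12,0],[1,-12,0]],"rot":[[0,0,0],[0,0,0],[0,0,0]],"hand":[0,0,0]}'; python3 arc.py 6 4
```

```text
clock: 6.55
tool_pos: [0.6547, -0.0254, 0.2047]
ee_rot: [-3.136, 0.001, 0.336]
contact_force: [-1.5, 7.5, -1.3]
grip_width: 0.0
gripper_force: 3.1
t 6.55 p [654.7 -25.4 204.7] th -0.2 r 88.7 Ft,Fr -7.5 -1.5 Fz -1.3
[[-3, -9], [-1, -9], [-2, -9], [-4, -9]]
```

```bash
python3 -m pendant '{"xyz":[[-1,-10,0],[-2,-10,0]],"rot":[[0,0,0],[0,0,0]],"hand":[0,0]}'; python3 arc.py 6 4
```

```text
clock: 6.8
tool_pos: [0.652, -0.0442, 0.2047]
ee_rot: [-3.134, -0.001, 0.336]
contact_force: [-2.8, 10.3, -2.1]
grip_width: -0.0001
gripper_force: 4.2
t 6.8 p [652.  -44.2 204.7] th -12.6 r 88.1 Ft,Fr -9.5 -5.0 Fz -2.1
[[-4, -9], [-3, -8], [-4, -8], [-5, -8]]
```

```bash
python3 -m pendant '{"xyz":[[-3,-8,0],[-3,-8,0],[0,0,0]],"rot":[[0,0,0],[0,0,0],[0,0,0]],"hand":[0,0,0]}'; python3 arc.py 5 4
```

```text
clock: 7.18
tool_pos: [0.6469, -0.0605, 0.205]
ee_rot: [-3.135, -0.002, 0.336]
contact_force: [0.5, 8.1, -1.7]
grip_width: -0.0003
gripper_force: 3.3
t 7.17 p [646.9 -60.5 205. ] th -23.7 r 88.4 Ft,Fr -7.6 -2.8 Fz -1.7
[[-5, -7], [-4, -6], [-4, -6], [-5, -6]]
```

```bash
python3 -m pendant '{"xyz":[[-4,-7,0],[-4,-7,0]],"rot":[[0,0,0],[0,0,0]],"hand":[0,0]}'; python3 arc.py 6 4
```

```text
clock: 7.42
tool_pos: [0.6399, -0.0719, 0.2049]
ee_rot: [-3.132, -0.006, 0.338]
contact_force: [2.2, 14.4, -3.8]
grip_width: 0.0002
gripper_force: 6.5
t 7.42 p [639.9 -71.9 204.9] th -32.4 r 87.5 Ft,Fr -13.3 -5.8 Fz -3.8
[[-6, -7], [-6, -7], [-7, -6], [-7, -5]]
```

```bash
python3 -m pendant '{"xyz":[[-5,-7,0],[-6,-7,0]],"rot":[[0,0,0],[0,0,0]],"hand":[0,0]}'; python3 arc.py 6 4
```

```text
clock: 7.68
tool_pos: [0.6305, -0.0852, 0.2049]
ee_rot: [-3.131, -0.009, 0.338]
contact_force: [8.1, 15.0, -6.3]
grip_width: -0.0003
gripper_force: 7.7
t 7.67 p [630.5 -85.2 204.9] th -43.0 r 88.2 Ft,Fr -16.5 -4.4 Fz -6.3
[[-8, -6], [-7, -5], [-8, -5], [-8, -4]]
```

```bash
python3 -m pendant '{"xyz":[[-5,-4,0],[-4,-3,0]],"rot":[[0,0,0],[0,0,0]],"hand":[0,0]}'; python3 arc.py 6 4
cat > ang.py <<'E'
from h import *
for n in('scene','side'):
    im,d=get_image(n); cv2.imwrite(f'pics/l_{n}.png',cv2.resize(im[150:330,220:440,::-1],None,fx=3,fy=3)); P=pts(n,d); eye=np.array(camera_params(n)['eye'])
    m=(im.max(-1)<60)&(abs(P[...,2]-.229)<.03)&(abs(np.hypot(P[...,0]-.566,P[...,1]+.025)-.127)<.025)
    k,l,s,c=cv2.connectedComponentsWithStats(m.astype(np.uint8))
    for i in range(1,k):
        if s[i,4]>20:
            p=np.median(P[l==i],0); p=p+(p-eye)/np.linalg.norm(p-eye)*.011; print(n,s[i,4],p.round(4),np.degrees(np.arctan2(p[1]+.025,p[0]-.566)).round(1))
E
python3 ang.py
```

```text
clock: 7.92
tool_pos: [0.623, -0.0925, 0.2051]
ee_rot: [-3.133, -0.012, 0.338]
contact_force: [10.4, 15.8, -6.9]
grip_width: -0.0001
gripper_force: 8.2
t 7.92 p [623.  -92.5 205.1] th -49.8 r 88.4 Ft,Fr -18.1 -5.4 Fz -6.9
[[-8, -4], [-8, -5], [-8, -4], [-9, -3]]
scene 33 [ 0.4376 -0.0219  0.2279] 178.6
scene 55 [ 0.6328 -0.1332  0.2283] -58.3
scene 72 [0.6315 0.0824 0.2251] 58.6
side 41 [ 0.6265 -0.1409  0.2283] -62.4
side 106 [0.6308 0.0824 0.2231] 58.9
side 98 [ 0.438  -0.0218  0.2233] 178.6
```

```bash
python3 -m pendant '{"xyz":[[5,4,0],[6,5,0],[7,7,0],[7,10,0],[5,12,0],[3,12,0],[0,0,0],[0,0,0]],"rot":[[0,0,0],[0,0,0],[0,0,0],[0,0,0],[0,0,0],[0,0,0],[0,0,0],[0,0,0]],"hand":[0,0,0,0,0,0,0,0]}'; python3 arc.py 6 1; python3 ang.py
```

```text
clock: 9.02
tool_pos: [0.6517, -0.0492, 0.2053]
ee_rot: [3.141, 0.001, 0.334]
contact_force: [-0.2, -0.7, -0.1]
grip_width: 0.0001
gripper_force: 0.0
t 9.03 p [651.7 -49.2 205.3] th -15.7 r 89.1 Ft,Fr 0.7 0.0 Fz -0.1
[[-5, -8]]
scene 33 [ 0.4477 -0.0805  0.2285] -154.9
scene 70 [ 0.6711 -0.0989  0.2267] -35.1
scene 26 [ 0.6614 -0.062   0.238 ] -21.2
scene 66 [0.579  0.0995 0.2254] 84.0
side 85 [ 0.4497 -0.0785  0.2243] -155.3
side 112 [0.5766 0.1018 0.2245] 85.2
```

View pics/l_scene.png

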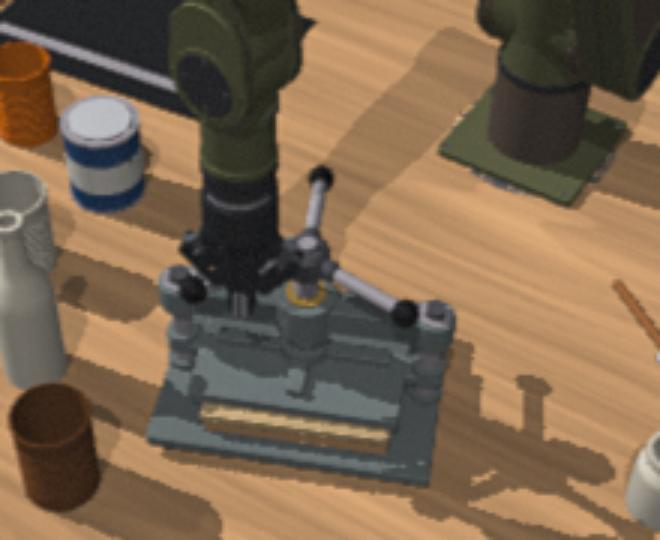

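The handle sprang back about 26° (0.45 rad), from -61° to -35°, so the press is tight: it peaked at about 9.85 with roughly 15 N at 100 mm. The tip is free at crop (243,300). Next I'll lift away and check for anything that moved.

```bash
python3 -m pendant '{"xyz":[[0,0,20],[0,0,40],[0,0,50],[0,0,50],[-40,-40,0],[-40,-40,0],[0,0,0],[0,0,0]],"rot":[[0,0,0],[0,0,0],[0,0,0],[0,0,0],[0,0,0],[0,0,0],[0,0,0],[0,0,0]],"hand":[0,0,0,0,0,0,0,0]}'; python3 ang.py
python3 - <<'E'
from h import *
a=np.load('scene.npz')['im'];b,_=get_image('scene')
m=(cv2.absdiff(a,b).max(-1)>60).astype(np.uint8)*255
v=np.hstack([b[150:330,220:400,::-1],cv2.cvtColor(m,8)[150:330,220:400]]);cv2.imwrite('pics/fin.png',cv2.resize(v,None,fx=2.2,fy=2.2))
E
```

```text
clock: 10.12
tool_pos: [0.572, -0.1293, 0.3656]
ee_rot: [3.142, -0.001, 0.333]
contact_force: [-0.9, 0.2, -1.6]
grip_width: 0.0002
gripper_force: 0.0
scene 29 [ 0.4495 -0.0793  0.2282] -155.0
scene 69 [ 0.6704 -0.0994  0.2252] -35.5
scene 68 [0.5782 0.0996 0.2258] 84.4
side 36 [ 0.6734 -0.0957  0.2275] -33.4
side 84 [ 0.4498 -0.0796  0.2246] -154.8
side 112 [0.5772 0.1023 0.2242] 85.0
```

View pics/fin.png

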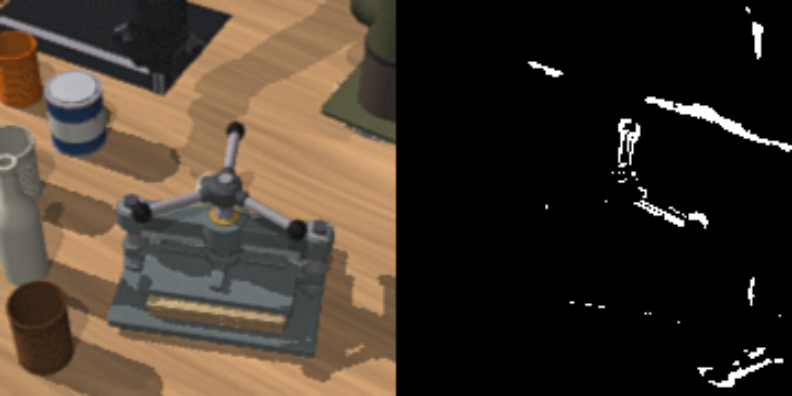

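Only the handle, the platen's edge and shadows differ from the first picture. The panel edge, tins and bottle are unmoved, and the hand is clear.

```bash
python3 -c "from plant import job_done; print(job_done())"
```

```text
the job is handed in; nothing more can be done
None
```

The press is screwed down tight, pushed only with the shut fingertips (about 15 N at 100 mm, well under forcing); the panel and everything in the checked view around the press look unmoved, the hand is clear, and the job was handed in at about 10 s.

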